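# Open the seized sample canister

### The job

The cap of the squat round canister bolted to the table has seized with rock dust. Grip it firmly, break it loose with a hard anticlockwise twist, spin it on to its stop, lift it off and set it down in the shallow grey tray without dropping it from a height. Leave the tall canister and the square canister standing where they are.

Things in the scene. Friction and masses are not known exactly. Their poses are not given: they have to be found in the camera images.
- cap_grip (a point): Centre of the seized cap's grip: upright round ribbed black cap, 52 mm diameter, 28 mm tall, can be gripped at any yaw. Point on its axis, 14 mm below its top, z up; starts 118 mm above the table. Under the grip a 14 mm steel stem with two lugs (36 mm across) reaches into the neck, so this point is 28 mm above a surface on which the cap stands. About 70 g.
- neck_top (a point): Mouth of the squat round aluminium canister, fixed: body 88 mm wide, shoulder 80 mm high, neck 48 mm wide up to this point (104 mm). Cap is caught till turned 60 deg anticlockwise seen from above (+yaw); stop at 75 deg. First 20 deg are stuck: about 0.75 N m (grip 40 N or more); then free, no spring back. Past the stop it slips in the grip. Then lift straight up, 15 mm clears.
- tray_in (a point): Centre of the inner floor of the shallow grey plastic tray fixed to the table: outside 170 mm (its x) by 150 mm (its y), rim 16 mm above the table, walls 4 mm thick, floor 4 mm above the table; z up.
- tall_center (a point): Bystander: middle of the tall slim round loose canister, aluminium with a like black cap, 64 mm in diameter, 170 mm tall in all (this point is 85 mm above the table).
- square_center (a point): Bystander: middle of the square loose canister, aluminium body 80 by 80 by 80 mm with a like black cap, 120 mm tall in all (this point is 60 mm above the table).
There are look-alikes about, which are no part of the job. Of the things that look like the part that bears cap_grip, the middle-sized one is meant.

How it is judged:
By the outcome, as a careful person would: the job done as asked, in the order asked, and still so for the second after the job is handed in, with the robot touching nothing.
It also fails if it takes over 42 s, if anything falls off the work surface, if the arm or the gripper's body presses on something with over 40 N, if the wrist force passes 120 N, or if a joint passes its speed limit or range.

### The arm

A 6-joint arm with a two-finger parallel gripper is mounted at the origin on the work surface. World frame = base frame: x ahead of the robot, y to its left, z up, the work surface at z = 0. Lengths are in m, angles in rad, forces in N, time in s.
With the tool pointing down it reaches from about 0.25 to 0.8 m from the base axis. Payload 3.9 kg.
Tool frame: the origin (TCP) lies midway between the tips of the shut fingers; the grasp point (between the pads) lies 19 mm behind it (bot.tcp_to_grasp is the distance from the TCP to the grasp point, in m); z points along the fingers, x is the direction in which the jaws open and shut, and the axes are right-handed (so a half turn about z gives the same grasp; the last joint's range is limited). The gripper opens to 85 mm and grips with 20 to 120 N. Pads are 22 mm wide; open, the fingers measure 114 mm over their backs; the gripper's body (76 mm by 85 mm) begins 54 mm behind the grasp point. The pads swing forward as they close: fully open they stand 13 mm farther back than shut.
Start: joints at [1.33, 0.26, -0.138, 1.173, 0, 1.571], TCP at [0.125, 0.51, 0.231] pointing down, gripper open.
Joint ranges: [-2.78, 2.78], [-0.83, 1.72], [-1.28, 1.37], [-1.9, 2.12], [-1.57, 1.48], [-3.14, 3.14]. Speed limits (rad/s): [2.57, 2.57, 3.14, 3.14, 3.14, 3.14].

### API

Orientations are given as a unit quaternion [x, y, z, w].
In Python, from bench import telemetry, imaging, bot gives the robot as it stands. The module is installed in compiled form; this text tells all that it offers.
- The arm moves only by the tool send_rows, never from a script. Its argument "motion" is a list of rows, each a list of 7 numbers: the shift along the world's x, y, z in mm, then the turn, a rotation vector about the world's x, y, z in rad, then the finger opening in mm, from 0 to 85.4. A call has 1 to 8 rows; each row is the pose to reach, as a shift and turn from the pose commanded when the call began; what a row does not reach only later rows make up. A row lasts 1/8 s, in which the tool goes at most 62.5 mm and 10.7 degrees, less where a joint would pass 70% of its speed; a pose out of reach is approached as far as the arm can. A call with a gripper value outside its range is refused whole. The fingers move at their own pace and stop on an object; "force" is the grip in N (left out, the last holds). Time passes only in rows, so rows that repeat a pose let the fingers close. It gives the time, the measured TCP pose, the force and the opening at its end, in the units of the state.
- telemetry.read_state(): the state, without advancing time (a new reading comes with each control period).
- imaging.snapshot(name): name is "scene" or "top" or "wrist"; returns the picture (420x560x3 uint8, blue, green, red); there is no depth.
- imaging.camera_info(name): a dict with "fx", "fy", "cx", "cy" (pixels), "position" and "rotation" of the camera in the world. Camera axes: x right, y up, looking along -z (the intrinsics and any distortion apply to the point x, -y, -z); pixel columns grow to the right and rows downward; lengths in m; the calibration is good to about 2 mm. A picture is of the moment at which its call begins: read the wrist's pose just before it. camera_info takes no time and is no camera call; for the wrist camera it gives the pose at the moment of the call.
- bot.hand_in(): hands the job in, once; it reports no verdict.
The state is a dict: "t": time; "joint_pos": joint angles; "qd": joint speeds; "tau": joint torques, N m; "ee_pos": TCP position; "ee_rot": TCP orientation; "wrist_force": force on the tool from outside, world axes, zero at the start; "torque": the same for the moment, N m; "gripper_width": opening from 0.0 (shut) to 1.0 (fully open).
Only numpy, scipy, OpenCV 4.12 (cv2) and the standard library are available. Lean on these libraries where they do the work, as an engineer would, in place of code of your own. Each camera call takes 0.05 s, during which the arm holds its last target.

## Working session

There is one attempt and no reset: what is moved stays moved. The work goes in short steps, Python scripts to look and compute and a tool call to move; the robot and the scene stay as the last step left them, time stands still between calls to the robot, and variables do not carry over. Pictures are saved under pics/ and viewed, and the job is handed in when it is done.

Besides the shell and the picture viewer there is one more tool, called after "Request:" by a JSON object that holds its "fn" and its "kwargs". send_rows: Moves the arm, as the interface text tells. Its arguments: {"type":"object","properties":{"motion":{"type":"array","items":{"type":"array","items":{"type":"number"}}},"force":{"type":"number"}},"required":["motion"]}

```bash
mkdir -p pics; python3 - <<'E'
from bench import telemetry, imaging, bot
import cv2
for n in ("scene","top"):
    cv2.imwrite(f"pics/{n}0.png",imaging.snapshot(n)); print(imaging.camera_info(n))
print(telemetry.read_state(), bot.tcp_to_grasp)
E
```

```text
{'fx': 408.61740396017206, 'fy': 408.61740396017206, 'cx': 280.22481725714164, 'cy': 205.7122309727979, 'position': array([0.8048273 , 0.36397481, 0.65986293]), 'rotation': array([0.09708284, 0.32605124, 0.90102158, 0.2691201 ])}
{'fx': 381.81235475962194, 'fy': 381.81235475962194, 'cx': 278.2577354481389, 'cy': 203.2262856460001, 'position': array([ 0.44958994, -0.00600342,  0.91990853]), 'rotation': array([-0.05930325,  0.03817346,  0.71344369, -0.69715422])}
{'t': 0.1, 'joint_pos': array([ 1.32997548e+00,  2.60618378e-01, -1.39293249e-01,  1.17273131e+00,
        1.47958406e-05,  1.57079483e+00]), 'qd': array([-0.00171967, -0.00118547,  0.00365596, -0.00071889,  0.00017046,
        0.00041942]), 'tau': array([ 4.10649436e-04, -4.06507695e+01,  2.54527098e+01,  1.01352943e-02,
        1.39918609e-05, -8.83459535e-06]), 'ee_pos': array([0.12505178, 0.50921555, 0.23052802]), 'ee_rot': array([ 7.86923557e-01,  6.17049806e-01, -7.31135858e-04,  5.63902228e-04]), 'wrist_force': array([-0.48308829, -0.25110637, -0.17054083]), 'torque': array([ 0.03832848, -0.01504975, -0.00435322]), 'gripper_width': 0.9971215522203022} 0.0187
```

View pics/scene0.png

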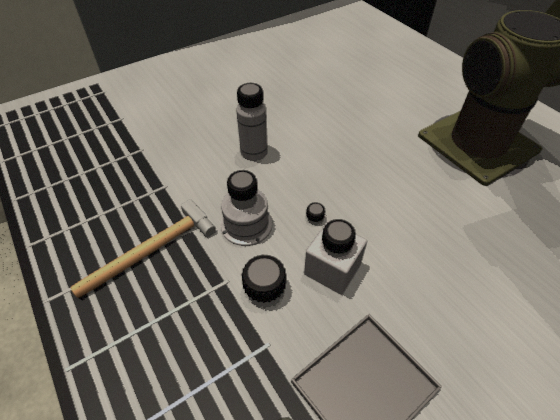

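View pics/top0.png

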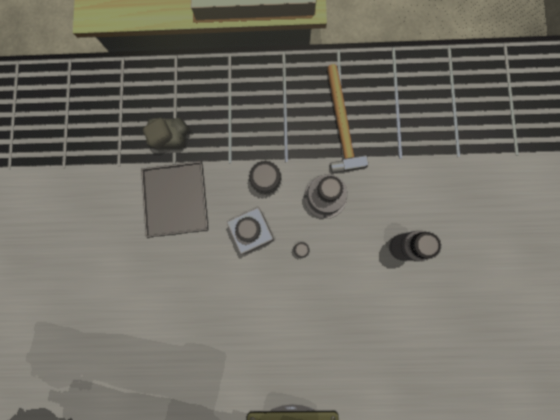

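The scene picture shows five black caps:
- The squat canister's cap is at (242,186), or (330,188) in the top picture.
- A larger loose cap is at (264,278).
- A small loose cap is at (316,212).
- The other two sit on the tall canister (252,95) and the square canister (339,236).

The one on the squat round canister, on its flange, is the middle-sized one. I'll confirm this with a crop and measure it.

```bash
cat > h.py <<'E'
import numpy as np, cv2
from scipy.spatial.transform import Rotation as R
from bench import telemetry, imaging, bot
def proj(n,P,ci=None):
    ci=ci or imaging.camera_info(n); p=R.from_quat(ci['rotation']).inv().apply(np.atleast_2d(P)-ci['position'])
    return np.c_[ci['cx']+ci['fx']*p[:,0]/-p[:,2], ci['cy']-ci['fy']*p[:,1]/-p[:,2]]
def atz(n,u,v,z,ci=None):
    ci=ci or imaging.camera_info(n); d=R.from_quat(ci['rotation']).apply([(u-ci['cx'])/ci['fx'],-(v-ci['cy'])/ci['fy'],-1])
    return ci['position']+d*(z-ci['position'][2])/d[2]
def circ(c,r,z): 
    a=np.linspace(0,2*np.pi,60); return np.c_[c[0]+r*np.cos(a),c[1]+r*np.sin(a),0*a+z]
E
python3 - <<'E'
from h import *
a=cv2.imread('pics/scene0.png');b=cv2.imread('pics/top0.png')
cv2.imwrite('pics/crop1.png',np.hstack([cv2.resize(a[150:310,190:380],None,fx=2.1,fy=2.4,interpolation=3)[:384,:399],cv2.resize(b[140:268,225:358],None,fx=3,fy=3,interpolation=3)]))
for n,u,v,z in [('top',330.5,184,.132),('scene',242,181,.132),('top',327,196,.08),('top',427,245,.17),('scene',250,91,.17),('top',248,229,.12),('scene',340,232,.12),('top',265,177,.04),('top',302,249,.02)]: print(n,u,v,atz(n,u,v,z).round(4))
for q in [(143,168),(203,163),(208,230),(147,237)]: print('tray',atz('top',*q,.016).round(4))
E
```

```text
top 330.5 184 [ 0.5971 -0.0936  0.132 ]
scene 242 181 [ 0.5895 -0.0884  0.132 ]
top 327 196 [ 0.58   -0.0906  0.08  ]
top 427 245 [ 0.4653 -0.2702  0.17  ]
scene 250 91 [ 0.4663 -0.2651  0.17  ]
top 248 229 [0.5079 0.0815 0.12  ]
scene 340 232 [0.5077 0.0881 0.12  ]
top 265 177 [0.6352 0.049  0.04  ]
top 302 249 [ 0.4655 -0.0336  0.02  ]
tray [0.6709 0.3494 0.016 ]
tray [0.6792 0.2015 0.016 ]
tray [0.5153 0.1885 0.016 ]
tray [0.502 0.335 0.016]
```

View pics/crop1.png

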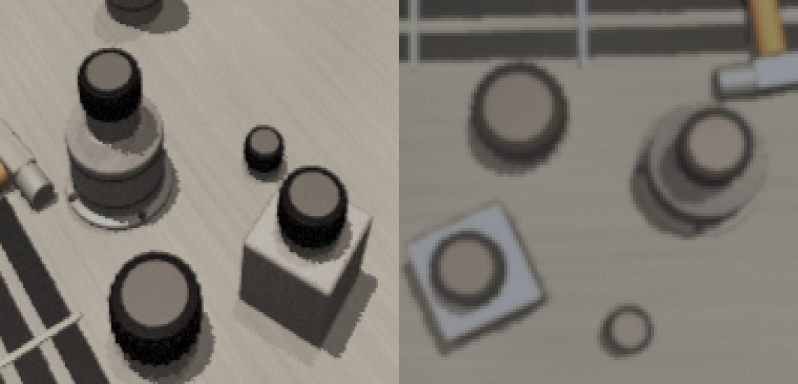

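The crop confirms it. The cap on the bolted flanged canister is the middle size, between the large loose cap and the small loose one. I'll hover above it next and check with the wrist camera.

Request:
{"fn": "send_rows", "kwargs": {"motion": [[464,-600,30,0,0,-1.33,85],[464,-600,30,0,0,-1.33,85],[464,-600,30,0,0,-1.33,85],[464,-600,30,0,0,-1.33,85],[464,-600,30,0,0,-1.33,85],[464,-600,30,0,0,-1.33,85],[464,-600,30,0,0,-1.33,85],[464,-600,30,0,0,-1.33,85]]}}

```text
t: 1.1
ee_pos: [0.4316, 0.1128, 0.251]
ee_rot: [1.0, -0.001, -0.0, -0.0]
wrist_force: [0.4, 1.1, 0.7]
gripper_width: 0.993
```

```bash
python3 - <<'E'
from h import *
s=telemetry.read_state();print(s['t'],s['ee_pos'],R.from_quat(s['ee_rot']).as_matrix()[:,0],s['joint_pos'])
E
```

```text
1.1 [0.4316094  0.11276294 0.25099252] [ 9.99998561e-01 -1.69596138e-03 -3.59263403e-05] [ 2.55310521e-01  1.16311055e-01 -2.70051625e-01  1.18438340e+00
  3.32527741e-04  1.82780282e+00]
```

Request:
{"fn": "send_rows", "kwargs": {"motion": [[157,-203,0,0,0,0,85],[157,-203,0,0,0,0,85],[157,-203,0,0,0,0,85],[157,-203,0,0,0,0,85],[157,-203,0,0,0,0,85],[157,-203,0,0,0,0,85]]}}

```text
t: 1.85
ee_pos: [0.5872, -0.0885, 0.2501]
ee_rot: [1.0, -0.0, -0.001, -0.0]
wrist_force: [-0.3, 0.1, 0.2]
gripper_width: 0.994
```

```bash
python3 - <<'E'
from h import *
s=telemetry.read_state();print(s['t'],s['ee_pos'],R.from_quat(s['ee_rot']).as_matrix()[:,0],s['joint_pos'])
ci=imaging.camera_info('wrist');print(ci)
im=imaging.snapshot('wrist')
cv2.imwrite('pics/w1raw.png',im)
for c,r,z,k in [((.589,-.09),.026,.132,(0,0,255)),((.589,-.09),.026,.104,(0,255,255)),((.589,-.09),.044,.08,(0,255,0))]:
    cv2.polylines(im,[proj('wrist',circ(c,r,z),ci).round().astype(int)],True,k,1)
cv2.imwrite('pics/w1.png',im)
ims=[]
for n in('scene','top'):
    im=cv2.imread(f'pics/{n}0.png'); ci=imaging.camera_info(n)
    for c,r,z,k in [((.589,-.09),.026,.132,(0,0,255)),((.589,-.09),.044,.08,(0,255,0))]:
        cv2.polylines(im,[proj(n,circ(c,r,z),ci).round().astype(int)],True,k,1)
    Rz=R.from_euler('z',4.5,degrees=True).as_matrix()
    P=np.array([[x,y,0.] for x,y in [(.085,.075),(-.085,.075),(-.085,-.075),(.085,-.075)]])@Rz.T+[.592,.2686,.016]
    cv2.polylines(im,[proj(n,P,ci).round().astype(int)],True,(255,0,0),1)
    ims.append(cv2.resize(im,None,fx=1.4,fy=1.4))
for n,i in zip(('scene','top'),ims): cv2.imwrite(f'pics/ov_{n}.png',i)
E
```

```text
1.85 [ 0.58722825 -0.08845719  0.25014953] [ 9.99997021e-01 -9.55643962e-04 -2.24593823e-03] [-1.49768377e-01  3.75652331e-01  8.01610619e-02  1.27764761e+00
  4.76994596e-04  1.42198396e+00]
{'fx': 300.5277205152616, 'fy': 300.5277205152616, 'cx': 279.1537749021545, 'cy': 208.3830151653804, 'position': array([ 0.58736651, -0.00850851,  0.39355756]), 'rotation': array([-1.57097349e-01,  7.96354892e-04,  1.51258120e-04,  9.87582789e-01])}
```

View pics/w1.png

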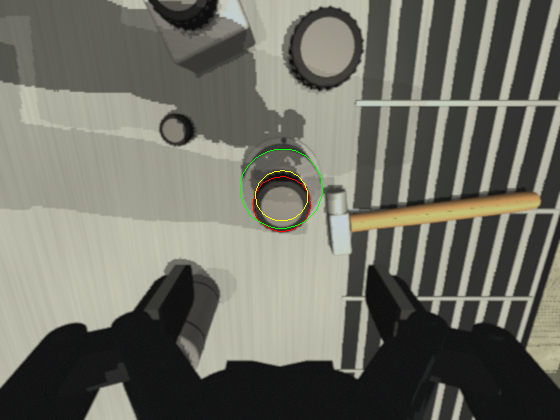

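View pics/ov_scene.png

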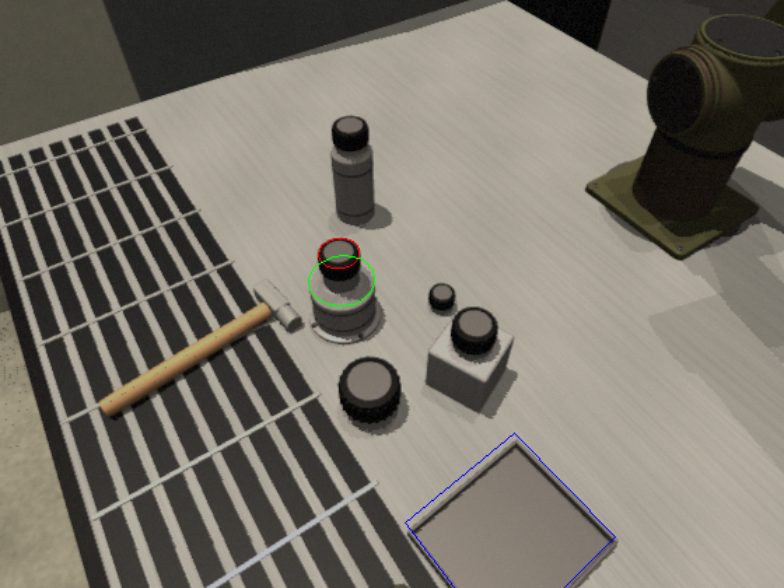

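View pics/ov_top.png

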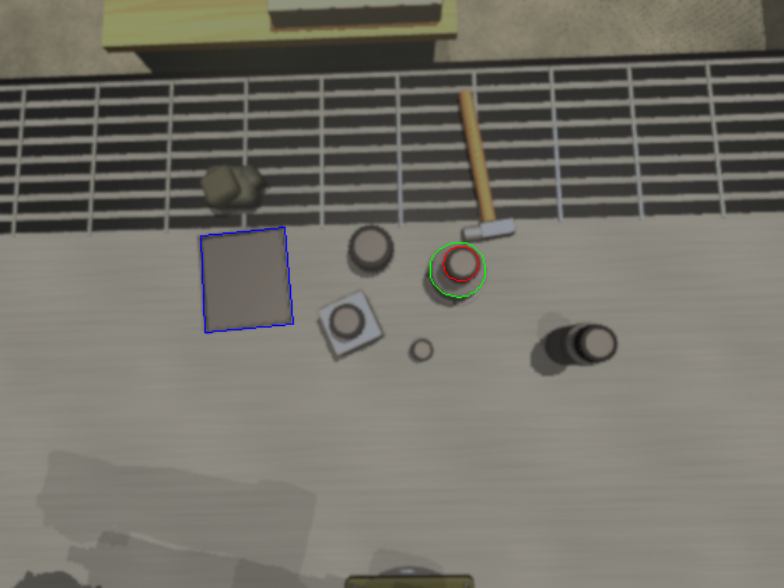

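Both overlays fit closely. In the wrist picture the cap lies at about (282,203). I'll enlarge it to refine the position.

```bash
python3 - <<'E'
from h import *
def ov(fn,n,roi,f,ci):
    im=cv2.imread(fn); x0,y0,x1,y1=roi
    c=cv2.resize(im[y0:y1,x0:x1],None,fx=f,fy=f,interpolation=2)
    for ce,k in [((.589,-.09),(0,0,255))]:
      for z,r in ((.132,.026),(.104,.026)):
        p=(proj(n,circ(ce,r,z),ci)-[x0,y0]+.5)*f
        cv2.polylines(c,[p.round().astype(int)],True,k if z>.11 else (0,255,255),1)
    return c
w={'fx': 300.5277205152616, 'fy': 300.5277205152616, 'cx': 279.1537749021545, 'cy': 208.3830151653804, 'position': np.array([ 0.58736651, -0.00850851,  0.39355756]), 'rotation': np.array([-1.57097349e-01,  7.96354892e-04,  1.51258120e-04,  9.87582789e-01])}
cv2.imwrite('pics/crop2.png',np.hstack([ov('pics/w1raw.png','wrist',(240,160,325,245),4,w),cv2.resize(ov('pics/scene0.png','scene',(212,160,272,220),6,imaging.camera_info('scene')),(340,340))]))
E
```

```text
(no output)
```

View pics/crop2.png

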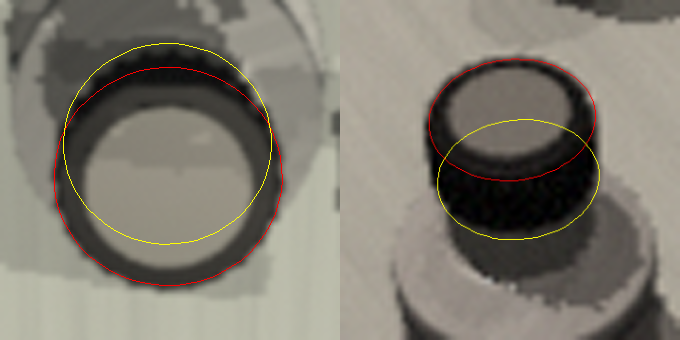

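The fit is within about 1 mm. I'll descend open, then close at 110 N.

Request:
{"fn": "send_rows", "kwargs": {"motion": [[1,-2,-50,0,0,0,85],[1,-2,-100,0,0,0,85],[1,-2,-135,0,0,0,85],[1,-2,-155,0,0,0,85],[1,-2,-155,0,0,0,85],[1,-2,-155,0,0,0,85]]}}

```text
t: 2.65
ee_pos: [0.5891, -0.0895, 0.0974]
ee_rot: [1.0, 0.001, 0.001, 0.0]
wrist_force: [0.0, 0.5, 0.2]
gripper_width: 0.997
```

```bash
python3 - <<'E'
from h import *
s=telemetry.read_state();print(s['t'],s['ee_pos'],s['wrist_force'],s['torque'])
a=imaging.snapshot('scene')[100:300,140:360];b=imaging.snapshot('wrist')
cv2.imwrite('pics/g1.png',np.hstack([cv2.resize(a,(400,364)),cv2.resize(b,(400,300),interpolation=3) if 0 else cv2.resize(b,(400,364))]))
E
```

```text
2.65 [ 0.58913559 -0.08946215  0.09742967] [0.01403569 0.53900059 0.23821776] [-0.00823025  0.02880171 -0.01968521]
```

View pics/g1.png

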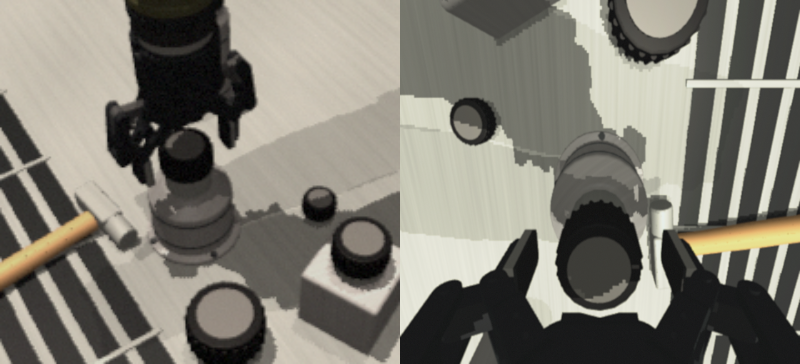

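The fingers straddle the cap, at about (186,155) in the left crop, without touching it. Closing now, 1 mm further in y and 3 mm lower.

Request:
{"fn": "send_rows", "kwargs": {"motion": [[0,-1,-3,0,0,0,48],[0,-1,-3,0,0,0,40],[0,-1,-3,0,0,0,40],[0,-1,-3,0,0,0,40],[0,-1,-3,0,0,0,40],[0,-1,-3,0,0,0,40],[0,-1,-3,0,0,0,40]], "force": 110}}

```text
t: 3.62
ee_pos: [0.5893, -0.0916, 0.0938]
ee_rot: [1.0, -0.0, 0.001, 0.0]
wrist_force: [-1.1, 0.3, 4.8]
gripper_width: 0.588
```

The fingers stopped at 50 mm on the cap. Twist anticlockwise, first part.

Request:
{"fn": "send_rows", "kwargs": {"motion": [[0,0,0,0,0,0.0,20],[0,0,0,0,0,0.12,20],[0,0,0,0,0,0.27,20],[0,0,0,0,0,0.42,20],[0,0,0,0,0,0.57,20],[0,0,0,0,0,0.7,20],[0,0,0,0,0,0.7,20]]}}

```text
t: 4.5
ee_pos: [0.5889, -0.0906, 0.0951]
ee_rot: [0.939, 0.344, 0.001, -0.0]
wrist_force: [-3.7, 1.3, 13.6]
gripper_width: 0.589
```

```bash
python3 - <<'E'
from h import *
s=telemetry.read_state();print(s['t'],s['ee_pos'],s['wrist_force'],s['torque'],s['gripper_width'],R.from_quat(s['ee_rot']).as_matrix()[:,0])
E
```

```text
4.5 [ 0.58887191 -0.0906098   0.09507509] [-3.71403289  1.25943422 13.626598  ] [0.43239271 0.90620135 0.37146827] 0.588937286907555 [0.76356148 0.64573254 0.00182984]
```

Request:
{"fn": "send_rows", "kwargs": {"motion": [[0,0,0,0,0,0.15,20],[0,0,0,0,0,0.3,20],[0,0,0,0,0,0.42,20],[0,0,0,0,0,0.42,20]]}}

```text
t: 5.0
ee_pos: [0.5893, -0.0911, 0.0938]
ee_rot: [0.847, 0.531, 0.001, 0.0]
wrist_force: [-0.6, 1.1, 6.6]
gripper_width: 0.584
```

```bash
python3 - <<'E'
from h import *
s=telemetry.read_state();print(s['t'],s['ee_pos'],s['wrist_force'],s['torque'],s['gripper_width'],R.from_quat(s['ee_rot']).as_euler('zyx',degrees=True))
E
```

```text
5.0 [ 0.58933989 -0.09113956  0.09382763] [-0.59050142  1.06755221  6.56968308] [0.14314833 0.14311854 0.05259144] 0.5844583053884876 [-6.41189528e+01  7.75563068e-02 -1.79981035e+02]
```

Request:
{"fn": "send_rows", "kwargs": {"motion": [[0,0,0,0,0,0.1,20],[0,0,0,0,0,0.2,20],[0,0,0,0,0,0.28,20],[0,0,0,0,0,0.28,20]]}}

```text
t: 5.5
ee_pos: [0.5896, -0.0915, 0.0938]
ee_rot: [0.768, 0.641, 0.001, 0.0]
wrist_force: [-0.0, 2.1, 6.2]
gripper_width: 0.586
```

```bash
python3 - <<'E'
from h import *
s=telemetry.read_state();print(s['t'],s['ee_pos'],s['wrist_force'],s['torque'],s['gripper_width'],R.from_quat(s['ee_rot']).as_euler('zyx',degrees=True))
E
```

```text
5.5 [ 0.58960694 -0.09148974  0.09383825] [-0.04648502  2.0931699   6.20698142] [ 0.28804364  0.08525769 -2.21227215] 0.5855450425034736 [-7.97345791e+01  1.08103932e-01 -1.79940911e+02]
```

Torque stayed near zero at 64° and then rose sharply to −2.2 N m at 80°. So the cap came loose and is against its stop. I'll ease off slightly and lift straight up.

Request:
{"fn": "send_rows", "kwargs": {"motion": [[0,0,0,0,0,-0.04,20],[0,0,5,0,0,-0.04,20],[0,0,15,0,0,-0.04,20],[0,0,30,0,0,-0.04,20],[0,0,60,0,0,-0.04,20],[0,0,100,0,0,-0.04,20],[0,0,110,0,0,-0.04,20],[0,0,110,0,0,-0.04,20]]}}

```text
t: 6.5
ee_pos: [0.5894, -0.0914, 0.2045]
ee_rot: [0.778, 0.629, 0.001, 0.001]
wrist_force: [0.6, -0.1, -0.8]
gripper_width: 0.588
```

```bash
python3 - <<'E'
from h import *
s=telemetry.read_state();print(s['t'],s['ee_pos'],s['wrist_force'],s['torque'],s['gripper_width'],R.from_quat(s['ee_rot']).as_euler('zyx',degrees=True))
a=imaging.snapshot('scene')
cv2.imwrite('pics/l1.png',cv2.resize(a,(784,588)))
# tray corners
b=cv2.imread('pics/top0.png')[150:250,130:220]
cv2.imwrite('pics/tray.png',cv2.resize(b,None,fx=6,fy=6,interpolation=2))
E
```

```text
6.5 [ 0.58935748 -0.09142648  0.20450284] [ 0.60036524 -0.05178994 -0.77321888] [-0.02422411  0.04320036 -0.03883676] 0.5875999794014491 [-7.79161577e+01  1.50202756e-01  1.79976927e+02]
```

View pics/l1.png

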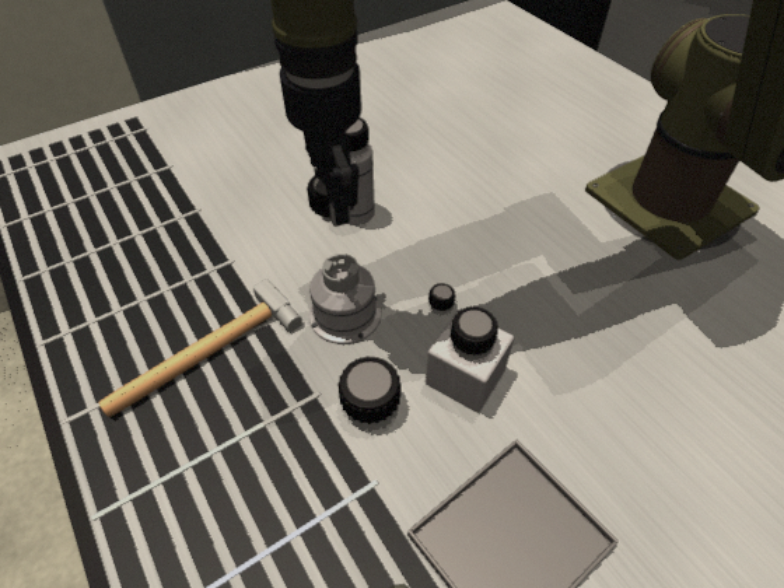

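View pics/tray.png

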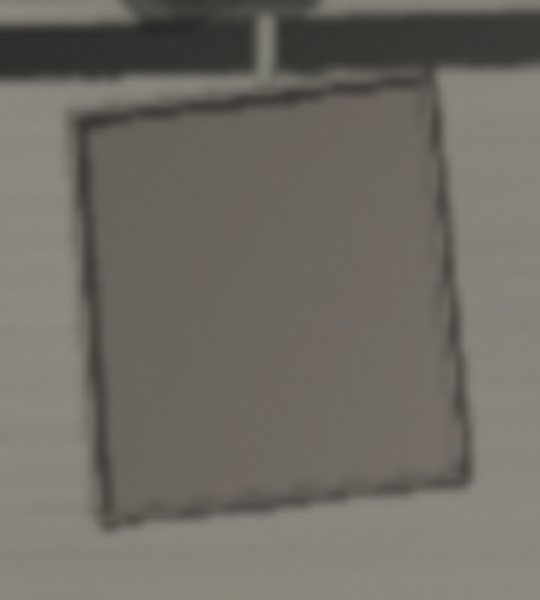

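The cap is held in the fingers, and the canister neck at (340,265) is bare. Carrying it level to above the tray.

Request:
{"fn": "send_rows", "kwargs": {"motion": [[0,40,0,0,0,0,20],[1,90,0,0,0,0,20],[2,145,0,0,0,0,20],[3,200,0,0,0,0,20],[3,255,0,0,0,0,20],[3,310,0,0,0,0,20],[3,345,0,0,0,0,20],[3,360,0,0,0,0,20]]}}

```text
t: 7.55
ee_pos: [0.5905, 0.2702, 0.201]
ee_rot: [0.777, 0.63, -0.002, -0.0]
wrist_force: [1.1, -0.3, -0.9]
gripper_width: 0.584
```

Request:
{"fn": "send_rows", "kwargs": {"motion": [[0,0,-40,0,0,0,20],[0,0,-80,0,0,0,20],[0,0,-120,0,0,0,20],[0,0,-145,0,0,0,20],[0,0,-155,0,0,0,20],[0,0,-155,0,0,0,20]]}}

```text
t: 8.3
ee_pos: [0.5914, 0.2677, 0.0474]
ee_rot: [0.778, 0.628, -0.001, -0.0]
wrist_force: [0.2, 0.8, -0.7]
gripper_width: 0.585
```

```bash
python3 - <<'E'
from h import *
s=telemetry.read_state();print(s['t'],s['ee_pos'],s['wrist_force'],s['torque'],s['gripper_width'],R.from_quat(s['ee_rot']).as_euler('zyx',degrees=True))
a=imaging.snapshot('scene');b=imaging.snapshot('wrist')
cv2.imwrite('pics/p1.png',np.hstack([cv2.resize(a[200:420,200:494],(400,300)),cv2.resize(b,(400,300))]))
E
```

```text
8.3 [0.5913636  0.26773585 0.04739223] [ 0.15892744  0.78298252 -0.67342571] [ 0.01283604  0.05134028 -0.04082505] 0.5848241126561717 [-7.78770887e+01 -9.35023622e-02  1.79946649e+02]
```

View pics/p1.png

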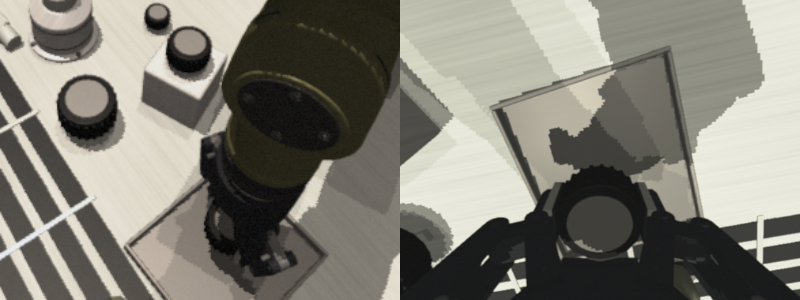

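The cap at (600,222) in the wrist half is upright and over the tray floor. Lowering slowly to feel for contact.

Request:
{"fn": "send_rows", "kwargs": {"motion": [[0,0,-20,0,0,0,20],[0,0,-30,0,0,0,20],[0,0,-36,0,0,0,20],[0,0,-37,0,0,0,20],[0,0,-38,0,0,0,20],[0,0,-38,0,0,0,20]]}}

```text
t: 9.15
ee_pos: [0.5921, 0.2688, 0.0105]
ee_rot: [0.778, 0.629, 0.0, 0.0]
wrist_force: [0.0, 0.4, -1.5]
gripper_width: 0.588
```

Request:
{"fn": "send_rows", "kwargs": {"motion": [[0,0,-1,0,0,0,20],[0,0,-1.5,0,0,0,20],[0,0,-2,0,0,0,20],[0,0,-2,0,0,0,20]]}}

```text
t: 9.65
ee_pos: [0.5918, 0.2686, 0.008]
ee_rot: [0.778, 0.629, -0.0, -0.0]
wrist_force: [0.3, -0.8, -0.7]
gripper_width: 0.583
```

Request:
{"fn": "send_rows", "kwargs": {"motion": [[0,0,-0.5,0,0,0,20],[0,0,-1,0,0,0,20],[0,0,-1,0,0,0,20]]}}

```text
t: 10.02
ee_pos: [0.5919, 0.2686, 0.0079]
ee_rot: [0.778, 0.629, 0.0, 0.0]
wrist_force: [-2.4, -1.6, 4.9]
gripper_width: 0.583
```

There is contact at 5 N. Opening gently.

Request:
{"fn": "send_rows", "kwargs": {"motion": [[0,0,0,0,0,0,52],[0,0,0,0,0,0,55],[0,0,0,0,0,0,59],[0,0,0,0,0,0,64],[0,0,0,0,0,0,70],[0,0,0,0,0,0,70],[0,0,0,0,0,0,70]], "force": 20}}

```text
t: 10.9
ee_pos: [0.5918, 0.2686, 0.0071]
ee_rot: [0.778, 0.629, -0.0, 0.0]
wrist_force: [0.3, -0.1, 0.1]
gripper_width: 0.819
```

```bash
python3 - <<'E'
from h import *
b=imaging.snapshot('wrist'); cv2.imwrite('pics/r1.png',b)
E
```

```text
(no output)
```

View pics/r1.png

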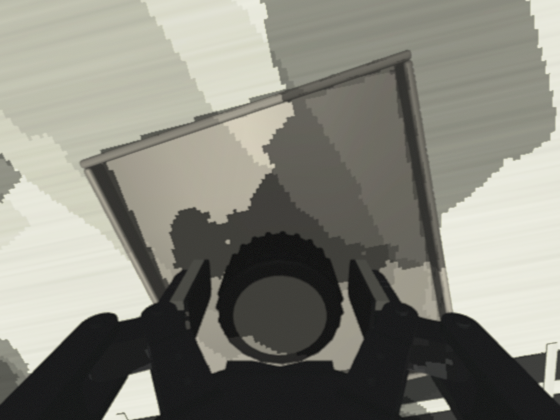

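The cap stands free at (280,310) with a gap to both pads. Retreating straight up.

Request:
{"fn": "send_rows", "kwargs": {"motion": [[0,0,10,0,0,0,70],[0,0,30,0,0,0,70],[0,0,60,0,0,0,70],[0,0,110,0,0,0,70],[0,0,165,0,0,0,70],[0,0,210,0,0,0,70],[0,0,220,0,0,0,70],[0,0,220,0,0,0,70]]}}

```text
t: 11.95
ee_pos: [0.5921, 0.2688, 0.228]
ee_rot: [0.778, 0.629, 0.001, 0.0]
wrist_force: [-0.6, 0.5, -0.2]
gripper_width: 0.821
```

```bash
python3 - <<'E'
from h import *
s=telemetry.read_state();print(s['t'],s['ee_pos'],s['wrist_force'])
a=imaging.snapshot('scene');b=imaging.snapshot('wrist')
cv2.imwrite('pics/f1.png',np.hstack([cv2.resize(a,(400,300)),cv2.resize(b,(400,300))]))
E
```

```text
11.95 [0.59212714 0.26875682 0.228008  ] [-0.64680557  0.53614749 -0.21035828]
```

View pics/f1.png

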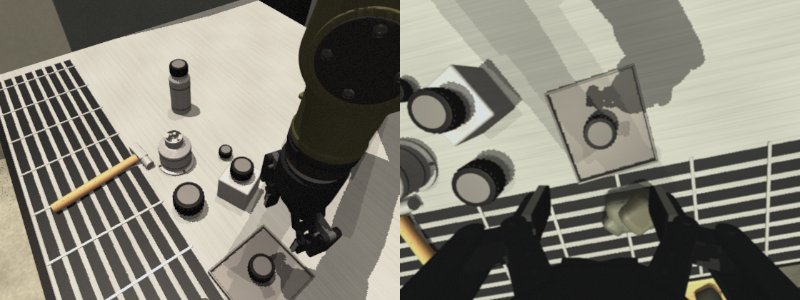

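The cap stands upright in the tray, at (261,266) in the scene half and (600,130) in the wrist half. The tall canister (180,85) and the square canister (240,180) are standing where they were. The gripper is clear of everything, so I'm handing in.

```bash
python3 -c "
from bench import bot
print(bot.hand_in())"
```

```text
the job is handed in; nothing more can be done
None
```

The seized cap is off the squat canister and standing upright in the middle of the grey tray; I handed the job in at about 12 s of the 42 s.

- **Twist:** I gripped the cap at 110 N and turned it about 80° anticlockwise. Torque was close to zero at 64°, then rose sharply to about 2.2 N m as the cap reached its stop.
- **Lift and placing:** I lifted it straight up, carried it over and lowered it until I felt about 5 N of contact, then opened the fingers gently.
- **Last checks:** The final pictures show the canister neck bare and the gripper clear of everything. By eye, the tall and square canisters stand where they were; I did not measure their positions again afterwards. The highest wrist force I read was about 14 N, taken between moves only. No check failed or disagreed.

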